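# Make up the damp box to three cups

### The arm

A 6-joint arm with a two-finger parallel gripper is mounted at the origin on a cart in front of the work surface, level with it; the furniture and walls round the work are solid. World frame = base frame: x ahead of the robot, y to its left, z up, the work surface at z = 0. Lengths are in m, angles in rad, forces in N, time in s.
With the tool pointing down it reaches from about 0.3 to 0.775 m from the base axis. Payload 14.6 kg.
Tool frame: the origin (TCP) lies at the very end of the fingers, on their centre line; the grasp point (between the pads) lies 19 mm behind it; z points along the fingers, x is the direction in which the jaws open and shut, and the axes are right-handed (so a half turn about z gives the same grasp; the last joint's range is limited). The gripper opens to 94 mm and grips with 3 to 60 N. Pads are 16 mm wide; open, the fingers measure 119 mm over their backs; the gripper's body (75 mm by 177 mm) begins 78 mm behind the grasp point.
Start: joints at [-1.388, 0.3, 1.521, -0, 1.321, -0.067], TCP at [0.136, -0.533, 0.205] pointing down, gripper open.
Joint ranges: [-3.03, 3.03], [-0.79, 2.21], [0.23, 2.52], [-1.04, 4.18], [0, 3.07], [-2.55, 2.55]. Speed limits (rad/s): [2.22, 2.22, 2.57, 3.14, 3.14, 3.14].

### API

Orientations are given as [roll, pitch, yaw] about the fixed x, y, z axes, in that order (R = Rz(yaw) Ry(pitch) Rx(roll)).
In Python, from station import ctrl gives the robot as it stands.
- The arm moves only by the shell command python3 -m inch 'ROWS' [FORCE]. ROWS is JSON, one flat list of numbers, 7 for each row, row after row: the shift along the tool's x, y, z in cm, then the turn, a rotation vector about the tool's x, y, z in rad, then the opening, from 0 (shut) to 1 (fully open). In form: [tx, ty, tz, wx, wy, wz, claw, tx, ty, tz, wx, wy, wz, claw, ...]. A call has 1 to 20 rows; each row shifts and turns the commanded pose from where the row before left it, along the tool's axes as they then stand; what a row does not reach is not made up. A row lasts 1/8 s, in which the tool goes at most 62.5 mm and 10.7 degrees, less where a joint would pass 70% of its speed; a pose out of reach is approached as far as the arm can. A call is refused whole if a number of a shift passes 6.25 or a number of a turn 0.188, either way. A call with a gripper value outside its range is refused whole. The fingers move at their own pace and stop on an object; FORCE is the grip in N (left out, the last holds). Time passes only in rows, so rows that do not move let the fingers close. It gives the time, the measured TCP pose, the force and the opening at its end, in the units of the state.
- ctrl.get_obs(): the state, without advancing time (a new reading comes with each control period).
- ctrl.camera(name): name is "scene" or "top" or "wrist"; returns (picture, depth): 480x640x3 uint8, red, green, blue; 480x640 float32, m along the optical axis (not along the pixel's ray), 0 where there is no reading.
- ctrl.camera_params(name): a dict with "vertical_fov" (degrees; the focal length in pixels is half the picture's height over the tangent of half this angle, whatever the lens; pixels are square), "cx", "cy" (the principal point, pixels), "distortion" ([k1, k2, p1, p2, k3] as OpenCV has them; the pictures are not rectified), "camera_from_world" (4x4, takes a point from world to camera coordinates); the wrist camera has in their place "mount" (4x4, takes a point from camera to tool coordinates, whose origin is the TCP and whose axes are the tool frame's). Camera axes: x right, y down, z forward; pixel columns grow to the right and rows downward; lengths in m; the calibration is good to about 2 mm. A picture is of the moment at which its call begins: read the wrist's pose just before it. camera_params takes no time and is no camera call.
- ctrl.hand_in(): hands the job in, once; it reports no verdict.
Trained networks look in the newest picture that a camera, given by its name, has taken for a name from the list of things; names that differ only in an ending like _2 or _b are one class to them, and where a whole thing is asked for, a point or a joint stands for the part that bears it (a point fixed in the world has none). Each returns a list of dicts, best first, with "score" (0 to 1); they miss things now and then, are a little off and sometimes report something else, mostly with a low value. They report only what shows in the picture. A call takes as long as a camera call.
- ctrl.spot_in(camera, label): "bbox" ([centre column, centre row, width, height] in pixels, round what is visible of it).
- ctrl.place_of(camera, label): "centre" ([column, row] in pixels: a listed point, or the origin of a listed thing).
The state is a dict: "time_s": time; "qpos": joint angles; "joint_vel": joint speeds; "tau": joint torques, N m; "ee_pos": TCP position; "eef_rot": TCP orientation; "force": force on the tool from outside, world axes, zero at the start; "moment": the same for the moment, N m; "grip_width": finger opening in m.
Only numpy, scipy, OpenCV 4.12 (cv2) and the standard library are available. Lean on these libraries where they do the work, as an engineer would, in place of code of your own. Each camera call takes 0.05 s, during which the arm holds its last target. There are 200 camera calls.

### The job

The damp box must hold exactly three of the pinched clay cups overnight, so that they stay soft enough for their handles. Lift its cover off the two pins and lay it on the bench beside the box, look how many cups are already inside, and gently stand cups from the row at the right front of the bench in it, upright, until there are three. Then put the cover back, fully home on both pins; the spare cup and everything else on the bench stay where they are.

Things in the scene. Friction and masses are not known exactly. Their poses are not given: they have to be found in the camera images.
- damp_box: fixed wooden box with a white plaster floor, left on the bench. Outside 144 (its x) by 296 (its y, the long way) by 96 mm high, plus a 10 mm carrying strip on each short end; walls 10 mm, inside 124 by 276 mm. Origin: centre of its underside, z up; inner floor at z = 20 mm, rim at 96 mm. Three cups have room in a row along y, at least 80 mm apart
- damp_box_pin0 (a point): foot, level with the rim, of a pale dowel pin, 10 mm thick, tapered, 21 mm tall, in the box's corner at (x, y) = (52, 128) mm. Below it a 20 mm square block fills the inner corner to the floor
- damp_box_pin1 (a point): the same for the other pin, at (-52, -128) mm
- box_cover: loose plywood cover, 144 (x) by 296 (y) by 8 mm, 0.32 kg, 14 mm holes at (52, 128) and (-52, -128) mm; fits also turned half round. Grip bar on top along y, 120 long, 18 wide, its top 36 mm above the underside. Origin: centre of its underside, z up. Starts on the box, on both pins. The bench between box and clay slab has room for it, long side pointing away from the robot
- pot_a: one of four like cups of firm grey-brown clay, open at the top: 66 mm across the rim, 72 mm at the belly (40 mm up), 64 mm tall, 0.2 kg. Wall 4 mm thick at the rim, 10 mm at 20 mm below it; mid-wall 31 mm from the axis; inside 58 mm wide at the rim: best pinched by the wall from above, one finger inside. Origin: centre of its underside, z up
- pot_b: one of four like cups of firm grey-brown clay, open at the top: 66 mm across the rim, 72 mm at the belly (40 mm up), 64 mm tall, 0.2 kg. Wall 4 mm thick at the rim, 10 mm at 20 mm below it; mid-wall 31 mm from the axis; inside 58 mm wide at the rim: best pinched by the wall from above, one finger inside. Origin: centre of its underside, z up
- pot_c: one of four like cups of firm grey-brown clay, open at the top: 66 mm across the rim, 72 mm at the belly (40 mm up), 64 mm tall, 0.2 kg. Wall 4 mm thick at the rim, 10 mm at 20 mm below it; mid-wall 31 mm from the axis; inside 58 mm wide at the rim: best pinched by the wall from above, one finger inside. Origin: centre of its underside, z up
- pot_d: one of four like cups of firm grey-brown clay, open at the top: 66 mm across the rim, 72 mm at the belly (40 mm up), 64 mm tall, 0.2 kg. Wall 4 mm thick at the rim, 10 mm at 20 mm below it; mid-wall 31 mm from the axis; inside 58 mm wide at the rim: best pinched by the wall from above, one finger inside. Origin: centre of its underside, z up
- jar_red: bystander: glaze jar with a red lid, 56 mm across, 70 mm tall, right front of the bench. Origin: centre of its underside
- needle: bystander: needle tool, 183 mm long along its y, 10 mm thick, on the bench behind the box. Origin: centre of its underside
- stamp_plaster: bystander: white plaster stamp, 31 mm across, 53 mm tall, left of the box. Origin: centre of its underside
- rib_beech: bystander: flat wooden kidney rib, 45 by 90 by 6 mm, left of the box. Origin: centre of its underside

How it is judged:
By the outcome, as a careful person would: the job done as asked, in the order asked, and still so for the second after the job is handed in, with the robot touching nothing.
It also fails if it takes over 72 s, if anything falls off the work surface, if the arm or the gripper's body presses on something with over 40 N, if the wrist force passes 120 N, or if a joint passes its speed limit or range.

## Working session

There is one attempt and no reset: what is moved stays moved. The work goes in short steps, Python scripts to look and compute and a shell command to move; the robot and the scene stay as the last step left them, time stands still between calls to the robot, and variables do not carry over. Pictures are saved under pics/ and viewed, about 8 in all and at most 12, crops included, and the job is handed in when it is done.

```bash
ls; mkdir -p pics
cat > h.py <<'E'
import numpy as np, cv2
from station import ctrl
from scipy.spatial.transform import Rotation as R
def T_tool():
    o=ctrl.get_obs(); T=np.eye(4); T[:3,:3]=R.from_euler('xyz',o['eef_rot']).as_matrix(); T[:3,3]=o['ee_pos']; return T
def K(p):
    f=240/np.tan(np.radians(p['vertical_fov'])/2); return np.array([[f,0,p['cx']],[0,f,p['cy']],[0,0,1]])
class Cam:
    def __init__(s,n):
        p=ctrl.camera_params(n); s.K=K(p); s.d=np.array(p['distortion'],float)
        s.wc=(T_tool()@np.array(p['mount'])) if 'mount' in p else np.linalg.inv(np.array(p['camera_from_world']))
        s.img,s.dep=ctrl.camera(n)
    def ray(s,uv):
        uv=np.array(uv,float).reshape(-1,1,2); r=cv2.undistortPoints(uv,s.K,s.d)[:,0]
        return np.c_[r,np.ones(len(r))]
    def onz(s,uv,z):
        r=s.ray(uv)@s.wc[:3,:3].T; c=s.wc[:3,3]; return c+r*((z-c[2])/r[:,2])[:,None]
    def cloud(s):
        v,u=np.mgrid[:480,:640]; r=s.ray(np.c_[u.ravel(),v.ravel()])*s.dep.ravel()[:,None]
        P=r@s.wc[:3,:3].T+s.wc[:3,3]; P[s.dep.ravel()==0]=np.nan; return P.reshape(480,640,3)
    def save(s,n): cv2.imwrite('pics/'+n,s.img[:,:,::-1])
E
python3 - <<'E'
from h import *
np.set_printoptions(precision=4,suppress=True)
o=ctrl.get_obs(); print(o)
ims=[]
for n in ['top','scene']:
    c=Cam(n); ims.append(c.img); print(n,c.wc[:3,3],c.wc[:3,2])
    np.save(n+'.npy',c.cloud())
    for l in ['pot_a','box_cover','damp_box','damp_box_pin0','damp_box_pin1','jar_red','stamp_plaster','rib_beech','needle']:
        print(l,[(np.round(d['centre']),round(d['score'],2)) for d in ctrl.place_of(n,l)][:6])
cv2.imwrite('pics/a.png',ims[0][:,:,::-1]);cv2.imwrite('pics/b.png',ims[1][:,:,::-1])
E
```

```text
pics
{'time_s': 0.0, 'qpos': array([-1.3876,  0.3005,  1.5216,  0.    ,  1.3207, -0.0666]), 'joint_vel': array([-0.0003, -0.0012,  0.0003, -0.001 , -0.0007,  0.0024]), 'tau': array([  0.0039, -53.1803, -35.2734,   0.071 ,   0.0243,  -0.0001]), 'ee_pos': array([ 0.1359, -0.5327,  0.2048]), 'eef_rot': array([-3.1415,  0.0012, -1.321 ]), 'force': array([ 0.2752, -0.0766,  0.5224]), 'moment': array([-0.003 ,  0.0479,  0.0023]), 'grip_width': 0.09407899007330003}
top [0.4446 0.0479 1.605 ] [ 0.0661  0.0043 -0.9978]
pot_a [(array([386., 270.]), 0.95), (array([469., 274.]), 0.63), (array([435., 275.]), 0.56)]
box_cover [(array([244., 236.]), 0.84), (array([387., 272.]), 0.28)]
damp_box []
damp_box_pin0 [(array([292., 245.]), 0.86)]
damp_box_pin1 [(array([292., 245.]), 0.86)]
jar_red [(array([504., 276.]), 0.68)]
stamp_plaster [(array([170., 242.]), 0.49)]
rib_beech [(array([145., 259.]), 0.82)]
needle [(array([278., 189.]), 0.48)]
scene [-0.4349  0.6149  1.0354] [ 0.678  -0.3725 -0.6337]
pot_a [(array([459., 238.]), 0.6)]
box_cover [(array([252., 261.]), 0.56), (array([297., 251.]), 0.28)]
damp_box [(array([252., 286.]), 0.84)]
damp_box_pin0 [(array([203., 271.]), 0.77), (array([294., 250.]), 0.71)]
damp_box_pin1 [(array([203., 271.]), 0.77), (array([294., 250.]), 0.71)]
jar_red [(array([488., 227.]), 0.65)]
stamp_plaster [(array([167., 321.]), 0.66)]
rib_beech [(array([152., 345.]), 0.81)]
needle []
```

View pics/a.png

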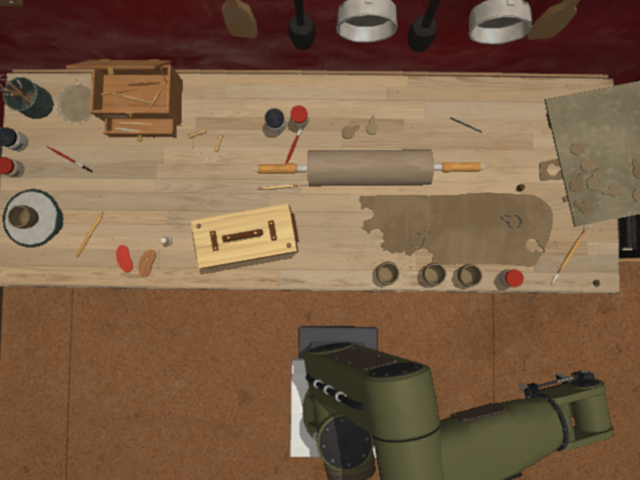

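View pics/b.png

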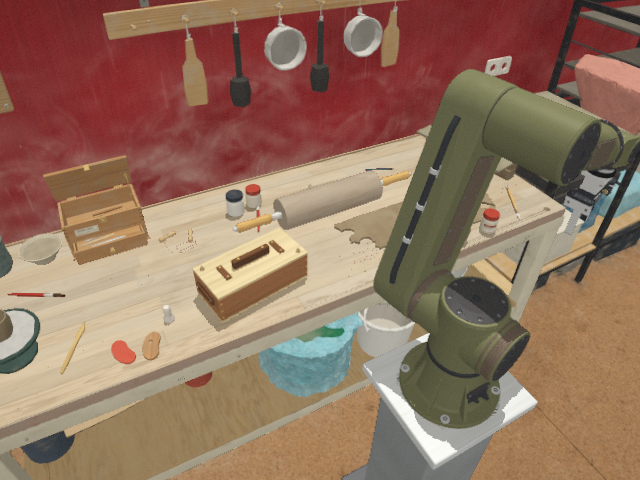

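The top view shows three row cups at about (386,270), (432,275) and (467,275) and the red jar at (513,278). The closed cover is centred near (244,236), with pins near (292,245) and (199,226). The free bench lies between columns 300 and 360, with the rolling pin at rows 150-187 behind it. Next I'll measure these.

```bash
cat > m.py <<'E'
from h import *
np.set_printoptions(precision=4,suppress=True)
P=np.load('top.npy'); 
img=cv2.imread('pics/a.png')
def comp(lo,hi,amin=15):
    m=((P[...,2]>lo)&(P[...,2]<hi)&(P[...,0]>0.1)&(P[...,0]<1.0)).astype(np.uint8)
    n,l,s,c=cv2.connectedComponentsWithStats(m)
    for i in range(1,n):
        if s[i,4]<amin: continue
        q=P[l==i]; r=cv2.minAreaRect(q[:,:2].astype(np.float32)*1000)
        print(c[i].round(),s[i,4],'ctr',np.round(r[0]),'size',np.round(r[1]),'ang',round(r[2],1),'z',np.nanpercentile(q[:,2],[5,50,95]).round(3),'x',q[:,0].min().round(3),q[:,0].max().round(3),'y',q[:,1].min().round(3),q[:,1].max().round(3))
print('bench z',np.nanmedian(P[200:260,310:350,2]))
comp(0.008,0.3)
print('cover'); comp(0.096,0.112)
print('bar'); comp(0.12,0.15)
print('rims'); comp(0.05,0.075)
# slab left edge by height/colour along rows
hsv=cv2.cvtColor(img,cv2.COLOR_BGR2HSV)
for r in range(195,262,8): 
    k=[c for c in range(300,400) if img[r,c].astype(int).sum()<380]
    print(r,k[:3],P[r,k[0]] if k else '')
E
python3 m.py
```

```text
bench z 0.0004804218019511808
[113.  66.] 475 ctr [981. 648.] size [244.  37.] ang 89.9 z [0.247 0.27  0.275] x 0.962 0.999 y 0.526 0.77
[27. 99.] 1319 ctr [953. 998.] size [111.  94.] ang 89.9 z [0.019 0.075 0.144] x 0.905 1.0 y 0.943 1.053
[124. 108.] 5430 ctr [916. 721.] size [396. 167.] ang 90.0 z [0.013 0.065 0.128] x 0.833 1.0 y 0.523 0.919
[597. 152.] 10779 ctr [ 787. -759.] size [425. 297.] ang 0.7 z [0.094 0.1   0.107] x 0.573 1.0 y -0.906 -0.609
[364. 164.] 5993 ctr [765. -80.] size [696. 236.] ang 76.1 z [0.058 0.098 0.114] x 0.69 0.942 y -0.437 0.283
[275. 120.] 416 ctr [899. 220.] size [61. 61.] ang 64.8 z [0.023 0.076 0.082] x 0.867 0.932 y 0.189 0.251
[ 13. 139.] 515 ctr [ 831. 1054.] size [60. 63.] ang 62.7 z [0.017 0.069 0.081] x 0.801 0.871 y 1.022 1.078
[197. 133.] 75 ctr [864. 472.] size [15. 58.] ang 20.8 z [0.01  0.014 0.02 ] x 0.849 0.878 y 0.444 0.501
[219. 142.] 72 ctr [835. 405.] size [20. 59.] ang 71.5 z [0.009 0.014 0.019] x 0.805 0.862 y 0.387 0.413
[ 70. 160.] 93 ctr [773. 877.] size [139.  15.] ang 61.4 z [0.009 0.011 0.016] x 0.739 0.806 y 0.813 0.94
[
[... 5870 characters left out ...]
3. 274.] 128 ctr [ 424. -278.] size [67. 67.] ang 58.1 z [0.052 0.062 0.069] x 0.39 0.458 y -0.313 -0.244
[469. 275.] 140 ctr [ 422. -388.] size [67. 68.] ang 41.0 z [0.051 0.061 0.068] x 0.388 0.456 y -0.423 -0.354
[513. 278.] 241 ctr [ 415. -518.] size [53. 52.] ang 25.0 z [0.059 0.07  0.074] x 0.388 0.442 y -0.544 -0.491
195 [361, 376, 377] [ 0.6712 -0.0558  0.007 ]
203 [361, 362, 363] [ 0.6452 -0.0558  0.0099]
211 [372, 373, 374] [ 0.6203 -0.0911  0.0078]
219 [368, 369, 370] [ 0.5945 -0.0785  0.009 ]
227 [362, 363, 364] [ 0.5687 -0.0596  0.0105]
235 [383, 384, 385] [ 0.5445 -0.1266  0.006 ]
243 [381, 382, 383] [ 0.5189 -0.12    0.01  ]
251 [389, 390, 391] [ 0.4941 -0.1462  0.0032]
259 []
```

```bash
cat > plan.py <<'E'
import sys
from h import *
# x y z yaw -> turn first (tool wz), then shift in the turned tool axes (cm)
o=ctrl.get_obs(); x,y,z,yaw=map(float,sys.argv[1:5])
T=T_tool(); y0=np.arctan2(T[1,0],T[0,0]); d=(yaw-y0+np.pi)%(2*np.pi)-np.pi
Rf=R.from_euler('xyz',[np.pi,0,yaw]).as_matrix()
rv=R.from_matrix(T[:3,:3].T@Rf).as_rotvec()
print('t',round(o['time_s'],2),'pos',o['ee_pos'].round(4),'rot',o['eef_rot'].round(4),'q',o['qpos'].round(2),'F',o['force'].round(1),'grip',round(o['grip_width'],4))
print('rotvec',rv.round(3),'shift cm',(Rf.T@(np.array([x,y,z])-T[:3,3])*100).round(2))
E
python3 plan.py .532 .301 .20 .188
python3 - <<'E'
from h import *
P=np.load('top.npy')
for c in (310,325,340,350):
    k=[r for r in range(240,320) if abs(P[r,c,2])<.008]; print(c,k[-1],P[k[-1],c].round(3))
    k=[r for r in range(150,240) if abs(P[r,c,2])<.008]; print(c,k[0],P[k[0],c].round(3))
print(np.round(ctrl.camera_params('wrist')['mount'],3))
E
```

```text
t 1.0 pos [ 0.1359 -0.5329  0.2055] rot [ 3.1416 -0.     -1.321 ] q [-1.39  0.3   1.52 -0.    1.32 -0.07] F [-0.7 -0.   0.3] grip 0.0941
rotvec [ 0.    -0.    -1.509] shift cm [ 54.49 -74.52   0.55]
310 289 [0.371 0.102 0.003]
310 187 [0.696 0.107 0.002]
325 289 [0.372 0.055 0.001]
325 186 [ 0.7    0.059 -0.   ]
340 289 [ 0.372  0.007 -0.007]
340 186 [0.7   0.011 0.   ]
350 289 [ 0.373 -0.024  0.   ]
350 186 [ 0.702 -0.021 -0.006]
[[ 1.    -0.     0.     0.   ]
 [ 0.     0.963  0.269 -0.079]
 [-0.001 -0.269  0.963 -0.18 ]
 [ 0.     0.     0.     1.   ]]
```

```bash
python3 -m inch '[0,0,0,0,0,-0.168,0.5,0,0,0,0,0,-0.168,0.5,0,0,0,0,0,-0.168,0.5,0,0,0,0,0,-0.168,0.5,0,0,0,0,0,-0.168,0.5,0,0,0,0,0,-0.168,0.5,0,0,0,0,0,-0.168,0.5,0,0,0,0,0,-0.168,0.5,0,0,0,0,0,-0.165,0.5]' 40 && python3 -m inch '[2.72,-3.73,0,0,0,0,0.5,2.72,-3.73,0,0,0,0,0.5,2.72,-3.73,0,0,0,0,0.5,2.72,-3.73,0,0,0,0,0.5,2.72,-3.73,0,0,0,0,0.5,2.72,-3.73,0,0,0,0,0.5,2.72,-3.73,0,0,0,0,0.5,2.72,-3.73,0,0,0,0,0.5,2.72,-3.73,0,0,0,0,0.5,2.72,-3.73,0,0,0,0,0.5,2.72,-3.73,0,0,0,0,0.5,2.72,-3.73,0,0,0,0,0.5,2.72,-3.73,0,0,0,0,0.5,2.72,-3.73,0,0,0,0,0.5,2.72,-3.73,0,0,0,0,0.5,2.72,-3.73,0,0,0,0,0.5,2.72,-3.73,0,0,0,0,0.5,2.72,-3.73,0,0,0,0,0.5,2.72,-3.73,0,0,0,0,0.5,2.72,-3.73,0,0,0,0,0.5]'
python3 - <<'E'
from h import *
np.set_printoptions(precision=4,suppress=True)
c=Cam('wrist'); c.save('c.png'); P=c.cloud()
for lo,hi in ((.12,.145),(.094,.115)):
    m=(P[...,2]>lo)&(P[...,2]<hi)&(abs(P[...,0]-.53)<.15)
    r=cv2.minAreaRect(P[m][:,:2].astype(np.float32)*1000); print(r,np.median(P[m][:,2]))
for l in ('damp_box_pin0','box_cover'):
    for d in ctrl.place_of('wrist',l): print(l,d,c.onz(d['centre'],.104))
E
python3 plan.py .532 .301 .108 .188
```

```text
time_s: 2.12
ee_pos: [0.136, -0.5329, 0.2055]
eef_rot: [3.142, -0.0, 0.193]
force: [0.1, -0.4, 0.1]
grip_width: 0.0473
time_s: 4.62
ee_pos: [0.5314, 0.3031, 0.2054]
eef_rot: [3.142, -0.0, 0.188]
force: [-0.1, -0.0, 0.6]
grip_width: 0.0468
((533.1556396484375, 302.2589416503906), (17.889732360839844, 118.96002960205078), 10.262118339538574) 0.13220634847118634
((531.8827514648438, 310.59027099609375), (144.38572692871094, 278.4084777832031), 10.725314140319824) 0.10455597365316738
damp_box_pin0 {'centre': [388.7, 76.1], 'score': 0.86} [[0.5603 0.4327 0.104 ]]
damp_box_pin0 {'centre': [263.8, 363.0], 'score': 0.81} [[0.5052 0.1724 0.104 ]]
box_cover {'centre': [317.1, 234.2], 'score': 0.76} [[0.5308 0.3036 0.104 ]]
t 4.78 pos [0.5309 0.3029 0.2044] rot [3.1413e+00 1.2000e-03 1.8990e-01] q [0.46 0.44 1.33 0.   1.37 0.27] F [-0.7 -0.3 -0.6] grip 0.047
rotvec [0.    0.001 0.002] shift cm [0.07 0.2  9.64]
```

View pics/c.png

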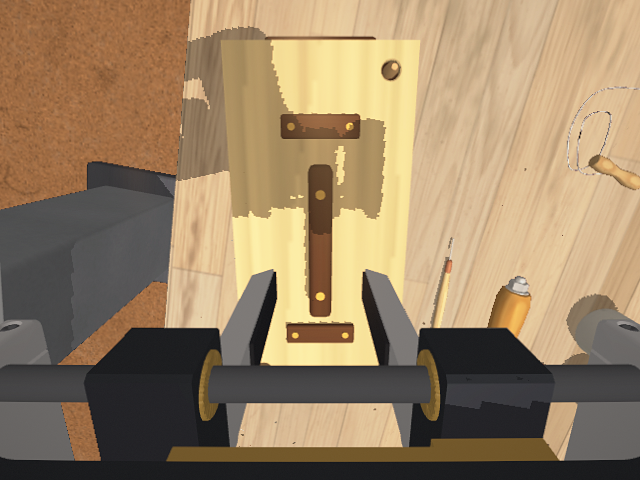

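The wrist view shows the bar at about (320,240) between the open fingers, and a pin in its hole at (391,69). The bar is at (0.533, 0.302), which agrees with the top view. Next I'll descend and grip it.

```bash
python3 -m inch '[0.1,0.05,2.4,0,0,0,0.5,0.1,0.05,2.4,0,0,0,0.5,0,0,2.4,0,0,0,0.5,0,0,1.6,0,0,0,0.5,0,0,0.8,0,0,0,0.5,0,0,0,0,0,0,0,0,0,0,0,0,0,0,0,0,0,0,0,0,0,0,0,0,0,0,0,0]' 40 && python3 plan.py .532 .301 .108 .188
```

```text
time_s: 5.9
ee_pos: [0.5333, 0.3011, 0.11]
eef_rot: [-3.141, -0.001, 0.188]
force: [-1.6, 0.3, 3.8]
grip_width: 0.0177
t 5.9 pos [0.5333 0.3011 0.11  ] rot [-3.1414e+00 -7.0000e-04  1.8810e-01] q [0.45 0.52 1.44 0.   1.18 0.27] F [-1.6  0.3  3.8] grip 0.0177
rotvec [-0.    -0.001  0.   ] shift cm [-0.13 -0.01  0.2 ]
```

```bash
python3 -m inch '[0,0,-0.6,0,0,0,0,0,0,-1,0,0,0,0,0,0,-1.4,0,0,0,0,0,0,-2.5,0,0,0,0,0,0,-2.5,0,0,0,0,0,0,0,0,0,-0.1,0,0,0,0,0,0,-0.173,0,0,0,0,0,0,-0.173,0,0,0,0,0,0,-0.173,0,0,0,0,0,0,-0.173,0,0,0,0,0,0,-0.173,0,0,0,0,0,0,-0.173,0,0,0,0,0,0,-0.173,0,0,0,0,0,0,-0.072,0,0,0,0,0,0,-0.1,0,0,0,0,0,0,0,0]' && python3 plan.py .531 .042 .015 1.571
```

```text
time_s: 7.9
ee_pos: [0.5332, 0.301, 0.1902]
eef_rot: [3.141, -0.0, 1.67]
force: [0.1, -0.0, -3.7]
grip_width: 0.0175
t 7.9 pos [0.5332 0.301  0.1902] rot [ 3.1410e+00 -3.0000e-04  1.6704e+00] q [ 0.45  0.45  1.35  0.    1.34 -1.22] F [ 0.1 -0.  -3.7] grip 0.0175
rotvec [ 0.001 -0.     0.099] shift cm [-25.9   -0.22  17.52]
```

```bash
python3 -m inch '[0,0,0,0,0,0.099,0,-2,0,0,0,0,0,0,-3.8,0,0,0,0,0,0,-4.2,0,0,0,0,0,0,-4.2,-0.1,0,0,0,0,0,-4.2,-0.1,0,0,0,0,0,-4.2,0,0,0,0,0,0,-2.2,0,0,0,0,0,0,-1.1,0,0,0,0,0,0,0,0,2.5,0,0,0,0,0,0,4,0,0,0,0,0,0,4,0,0,0,0,0,0,3,0,0,0,0,0,0,1.6,0,0,0,0,0,0,0.8,0,0,0,0,0,0,0,0,0,0,0]' && python3 plan.py .531 .042 .015 1.571
```

```text
time_s: 9.9
ee_pos: [0.5317, 0.042, 0.0308]
eef_rot: [3.141, -0.0, 1.572]
force: [0.0, -0.7, -3.7]
grip_width: 0.0174
t 9.9 pos [0.5317 0.042  0.0308] rot [ 3.1412 -0.      1.5721] q [ 0.01  0.48  1.72  0.    0.94 -1.56] F [ 0.  -0.7 -3.7] grip 0.0174
rotvec [ 0.    -0.     0.001] shift cm [-0.   -0.07  1.58]
```

```bash
python3 -m inch '[0,0,0.8,0,0,0,0,0,0,0.4,0,0,0,0,0,0,0.2,0,0,0,0,0,0,0.1,0,0,0,0,0,0,0.1,0,0,0,0]' && python3 -m inch '[0,0,0.1,0,0,0,0,0,0,0,0,0,0,0]' && python3 plan.py .531 .042 .015 1.571
```

```text
time_s: 10.52
ee_pos: [0.5315, 0.042, 0.0145]
eef_rot: [3.141, 0.0, 1.572]
force: [0.5, -0.4, -3.3]
grip_width: 0.0176
time_s: 10.78
ee_pos: [0.5315, 0.042, 0.014]
eef_rot: [3.141, 0.0, 1.572]
force: [-3.9, -0.3, 5.6]
grip_width: 0.0176
t 10.78 pos [0.5315 0.042  0.014 ] rot [3.1413 0.     1.572 ] q [ 0.01  0.5   1.73 -0.    0.91 -1.56] F [-3.9 -0.3  5.6] grip 0.0176
rotvec [0.    0.    0.001] shift cm [ 0.   -0.05 -0.1 ]
```

```bash
python3 -m inch '[0,0,0,0,0,0,0.3,0,0,0,0,0,0,0.45,0,0,0,0,0,0,0.45,0,0,-2,0,0,0,0.45,0,0,-3,0,0,0,0.45,0,0,-5,0,0,0,0.45,0,0,-5,0,0,0,0.45,0,0,-3,0,0,0,0.45]'
python3 - <<'E'
from h import *
np.set_printoptions(precision=4,suppress=True)
c=Cam('top'); P=c.cloud(); cv2.imwrite('pics/d.png',cv2.resize(c.img[180:300,180:480,::-1],None,fx=2.6,fy=2.6,interpolation=cv2.INTER_CUBIC))
for l in ('pot_a','damp_box','box_cover','damp_box_pin0'):
    for d in ctrl.place_of('top',l): print(l,d['score'],d['centre'],c.onz(d['centre'],.096 if 'pin' in l else .02)[0])
C=np.array([.532,.301]); s,co=np.sin(.188),np.cos(.188)
L=(P[...,:2]-C)@np.array([[co,-s],[s,co]])
inn=(abs(L[...,0])<.062)&(abs(L[...,1])<.138)
print('floor z',np.nanmedian(P[...,2][inn]))
m=(inn&(P[...,2]>.055)&(P[...,2]<.092)).astype(np.uint8)
n,lab,st,ce=cv2.connectedComponentsWithStats(m)
for i in range(1,n):
    if st[i,4]>5: q=P[lab==i]; l=L[lab==i]; print(ce[i],st[i,4],cv2.minEnclosingCircle(q[:,:2].astype(np.float32)*1000),'local',l.min(0),l.max(0),q[:,2].max())
m=(P[...,2]>.085)&(P[...,2]<.104)&(abs(L[...,0])<.09)&(abs(L[...,1])<.17)
print('rim',cv2.minAreaRect(P[m][:,:2].astype(np.float32)*1000))
m=(P[...,2]>.02)&(P[...,2]<.045)&(abs(P[...,0]-.53)<.1)&(abs(P[...,1]-.042)<.08)
print('bar',cv2.minAreaRect(P[m][:,:2].astype(np.float32)*1000))
E
```

```text
time_s: 11.78
ee_pos: [0.5318, 0.042, 0.1961]
eef_rot: [3.139, -0.0, 1.572]
force: [0.4, 0.5, -1.1]
grip_width: 0.042
pot_a 0.93 [465.6, 271.6] [ 0.4321 -0.3845  0.02  ]
pot_a 0.91 [433.6, 275.0] [ 0.4203 -0.2841  0.02  ]
pot_a 0.82 [384.8, 271.0] [ 0.4309 -0.1313  0.02  ]
pot_a 0.76 [276.2, 229.5] [0.5567 0.2108 0.02  ]
damp_box 0.86 [247.1, 242.3] [0.5153 0.3016 0.02  ]
box_cover 0.64 [329.3, 241.2] [0.522  0.0434 0.02  ]
damp_box_pin0 0.96 [293.5, 244.8] [0.5062 0.1504 0.096 ]
damp_box_pin0 0.8 [196.7, 224.3] [0.5641 0.4424 0.096 ]
floor z 0.021086210853026532
[276.609  229.5897] 156 ((555.1961669921875, 206.98182678222656), 35.65339660644531) local [-0.0292 -0.1316] [ 0.0381 -0.0634] 0.09178538662039859
[201.2667 229.2667] 45 ((546.4398803710938, 427.35015869140625), 27.722524642944336) local [0.0142 0.1068] [0.0619 0.1377] 0.09169729180140163
rim ((532.0810546875, 301.8170166015625), (144.60223388671875, 297.84033203125), 10.901387214660645)
bar ((547.8140258789062, 48.04796600341797), (146.8152618408203, 18.219552993774414), 5.691702365875244)
```

View pics/d.png

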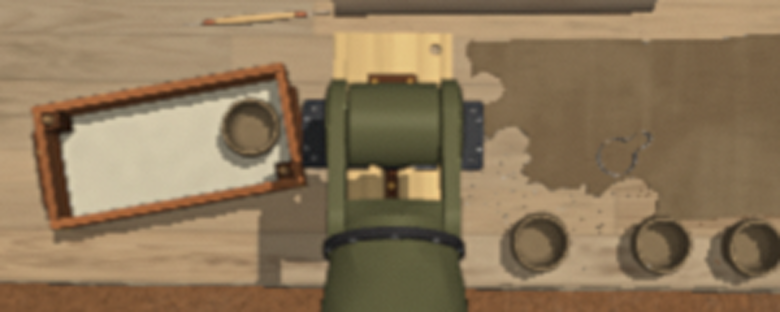

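One cup is inside, at crop position (250,128), which is box-local about (+4,-97) mm. Two more go in, at local y of about -6 and +86. The cover lies flat on the bench at crop columns 335-450.

```bash
python3 -m inch '[0,0,0,0,0,0.173,0.26,0,0,0,0,0,0.173,0.26,0,0,0,0,0,0.173,0.26,0,0,0,0,0,0.173,0.26,0,0,0,0,0,0.173,0.26,0,0,0,0,0,0.173,0.26,0,0,0,0,0,0.173,0.26,0,0,0,0,0,0.172,0.26]' 15 && python3 plan.py .394 -.140 .15 .189
```

```text
time_s: 13.02
ee_pos: [0.5309, 0.042, 0.1917]
eef_rot: [-3.141, 0.003, 0.183]
force: [-0.0, 0.7, 0.6]
grip_width: 0.0248
t 13.03 pos [0.5309 0.042  0.1917] rot [-3.1411e+00  2.7000e-03  1.8340e-01] q [ 0.01  0.27  1.59 -0.    1.28 -0.17] F [-0.   0.7  0.6] grip 0.0248
rotvec [-0.     0.003 -0.006] shift cm [-16.86  15.3    4.17]
```

```bash
python3 -m inch '[-2.81,2.55,0.7,0,0,-0.006,0.26,-2.81,2.55,0.7,0,0,0,0.26,-2.81,2.55,0.7,0,0,0,0.26,-2.81,2.55,0.7,0,0,0,0.26,-2.81,2.55,0.7,0,0,0,0.26,-2.81,2.55,0.7,0,0,0,0.26,0,0,0,0,0,0,0.26]' 15
cat > cup.py <<'E'
from h import *
import sys
np.set_printoptions(precision=4,suppress=True)
c=Cam('wrist'); P=c.cloud(); c.save(sys.argv[3]); x,y=float(sys.argv[1]),float(sys.argv[2])
m=(P[...,2]>.058)&(P[...,2]<.07)&(abs(P[...,0]-x)<.045)&(abs(P[...,1]-y)<.045)
q=P[m][:,:2]; print(m.sum(),cv2.minEnclosingCircle(q.astype(np.float32)*1000))
A=np.c_[2*q,np.ones(len(q))]; s=np.linalg.lstsq(A,(q**2).sum(1),rcond=None)[0]; print('fit',s[:2],np.sqrt(s[2]+s[0]**2+s[1]**2), 'zmax',np.nanpercentile(P[m][:,2],98))
for d in ctrl.place_of('wrist','pot_a'): print(d['score'],c.onz(d['centre'],0)[0])
E
python3 cup.py .425 -.134 e.png; python3 plan.py .394 -.140 .04 .189
```

```text
time_s: 13.9
ee_pos: [0.3938, -0.1415, 0.1499]
eef_rot: [-3.14, 0.002, 0.192]
force: [-0.2, 0.2, 0.7]
grip_width: 0.0246
1304 ((425.7983093261719, -134.90342712402344), 33.855491638183594)
fit [ 0.4256 -0.1344] 0.031034745806302565 zmax 0.06498913180178319
0.7 [ 0.4261 -0.1326  0.    ]
0.68 [ 0.4224 -0.2803  0.    ]
0.68 [ 0.4243 -0.389   0.    ]
t 14.0 pos [ 0.3953 -0.1405  0.1507] rot [-3.1406e+00  1.0000e-03  1.9410e-01] q [-0.43  0.07  1.93  0.    1.14 -0.62] F [-0.3 -0.2  0.1] grip 0.0244
rotvec [-0.001  0.001  0.005] shift cm [-0.12 -0.07 11.07]
```

View pics/e.png

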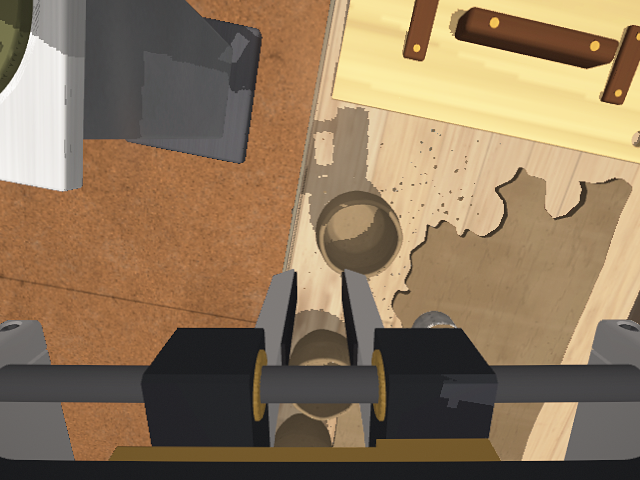

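The wrist view shows cup 1 at (360,235), with the jaws in line over its near wall. The circle fit puts its centre at (0.4256, -0.1345). Next I'll descend and pinch it.

```bash
python3 -m inch '[0,0,2.5,0,0,0,0.26,0,0,3,0,0,0,0.26,0,0,2.5,0,0,0,0.26,0,0,2,0,0,0,0.26,0,0,1.05,0,0,0,0.26,0,0,0,0,0,0,0.26,0,0,0,0,0,0,0,0,0,0,0,0,0,0,0,0,0,0,0,0,0,0,0,0,0,0,0,0]' 15 && python3 plan.py .394 -.140 .04 .189
```

```text
time_s: 15.25
ee_pos: [0.3957, -0.1408, 0.0413]
eef_rot: [3.141, -0.001, 0.195]
force: [-2.0, -0.8, 5.5]
grip_width: 0.0099
t 15.25 pos [ 0.3957 -0.1408  0.0413] rot [ 3.1411e+00 -5.0000e-04  1.9500e-01] q [-0.43  0.25  2.03 -0.    0.87 -0.62] F [-2.  -0.8  5.5] grip 0.0099
rotvec [ 0.    -0.001  0.006] shift cm [-0.15 -0.11  0.13]
```

```bash
python3 -m inch '[0,0,-0.7,0,0,0,0,0,0,-1.5,0,0,0,0,0,0,-3,0,0,0,0,0,0,-3.5,0,0,0,0,0,0,-3,0,0,0,0,0,0,-1.5,0,0,0,0,0,0,-0.7,0,0,0,0]' && python3 plan.py .486 .381 .18 .189
```

```text
time_s: 16.12
ee_pos: [0.3954, -0.1406, 0.1802]
eef_rot: [-3.142, -0.0, 0.195]
force: [0.0, 1.1, -3.2]
grip_width: 0.01
t 16.12 pos [ 0.3954 -0.1406  0.1802] rot [-3.1416 -0.      0.195 ] q [-0.43  0.03  1.9   0.    1.21 -0.62] F [ 0.   1.1 -3.2] grip 0.01
rotvec [-0.    -0.     0.006] shift cm [ 1.870e+01 -4.953e+01  2.000e-02]
```

```bash
python3 -m inch '[0.43,-1.14,0,0,0,0,0,1,-2.67,0,0,0,0,0,1.44,-3.81,0,0,0,0,0,1.44,-3.81,0,0,0,0,0,1.44,-3.81,0,0,0,0,0,1.44,-3.81,0,0,0,0,0,1.44,-3.81,0,0,0,0,0,1.44,-3.81,0,0,0,0,0,1.44,-3.81,0,0,0,0,0,1.44,-3.81,0,0,0,0,0,1.44,-3.81,0,0,0,0,0,1.44,-3.81,0,0,0,0,0,1.44,-3.81,0,0,0,0,0,1,-2.67,0,0,0,0,0,0.43,-1.14,0,0,0,0.006,0,0,0,0,0,0,0,0,0,0,0,0,0,0,0]' && python3 plan.py .486 .381 .062 .189
```

```text
time_s: 18.25
ee_pos: [0.4828, 0.3807, 0.1798]
eef_rot: [3.141, 0.0, 0.188]
force: [-0.3, -0.1, -2.0]
grip_width: 0.0096
t 18.25 pos [0.4828 0.3807 0.1798] rot [3.1413e+00 5.0000e-04 1.8840e-01] q [ 0.61  0.47  1.35 -0.    1.32  0.42] F [-0.3 -0.1 -2. ] grip 0.0096
rotvec [ 0.     0.    -0.001] shift cm [ 0.32  0.03 11.78]
```

```bash
python3 -m inch '[0.32,0.03,1,0,0,0,0,0,0,2.5,0,0,0,0,0,0,3,0,0,0,0,0,0,2.5,0,0,0,0,0,0,1.3,0,0,0,0,0,0,0.6,0,0,0,0,0,0,0.3,0,0,0,0,0,0,0.2,0,0,0,0,0,0,0.2,0,0,0,0]' && python3 -m inch '[0,0,0.1,0,0,0,0,0,0,0,0,0,0,0]'; python3 plan.py .486 .381 .062 .189
```

```text
time_s: 19.38
ee_pos: [0.4864, 0.382, 0.0644]
eef_rot: [-3.141, -0.001, 0.189]
force: [0.4, -0.2, -2.4]
grip_width: 0.0092
time_s: 19.62
ee_pos: [0.4862, 0.3819, 0.0631]
eef_rot: [-3.141, -0.0, 0.189]
force: [0.1, 0.2, -1.4]
grip_width: 0.0095
t 19.62 pos [0.4862 0.3819 0.0631] rot [-3.1414e+00 -3.0000e-04  1.8900e-01] q [0.61 0.59 1.45 0.   1.1  0.42] F [ 0.1  0.2 -1.4] grip 0.0095
rotvec [-0. -0.  0.] shift cm [-0.04  0.09  0.11]
```

```bash
python3 -m inch '[0,0,0.1,0,0,0,0,0,0,0.05,0,0,0,0,0,0,0,0,0,0,0]'; python3 -m inch '[0,0,0.06,0,0,0,0,0,0,0,0,0,0,0]'
```

```text
time_s: 20.0
ee_pos: [0.4859, 0.3822, 0.0624]
eef_rot: [-3.141, -0.0, 0.189]
force: [-6.4, -1.1, 8.3]
grip_width: 0.0098
time_s: 20.25
ee_pos: [0.4858, 0.3823, 0.0621]
eef_rot: [-3.141, -0.0, 0.189]
force: [-8.3, -0.3, 11.6]
grip_width: 0.0099
```

```bash
python3 -m inch '[0,0,-0.1,0,0,0,0,0,0,0,0,0,0,0.15,0,0,0,0,0,0,0.22,0,0,0,0,0,0,0.22,0,0,-1,0,0,0,0.22,0,0,-2.5,0,0,0,0.22,0,0,-4,0,0,0,0.22,0,0,-3.5,0,0,0,0.22]'; python3 plan.py .3936 -.2843 .15 .189
```

```text
time_s: 21.25
ee_pos: [0.4863, 0.3818, 0.1741]
eef_rot: [-3.141, -0.001, 0.189]
force: [0.6, 0.1, 0.7]
grip_width: 0.0203
t 21.25 pos [0.4863 0.3818 0.1741] rot [-3.1412e+00 -1.1000e-03  1.8900e-01] q [ 0.61  0.48  1.35 -0.    1.31  0.42] F [0.6 0.1 0.7] grip 0.0203
rotvec [-0.    -0.001 -0.   ] shift cm [-21.62  63.69   2.41]
```

```bash
python3 -m inch '[-1.35,3.98,0,0,0,0,0.22,-1.35,3.98,0,0,0,0,0.22,-1.35,3.98,0,0,0,0,0.26,-1.35,3.98,0,0,0,0,0.26,-1.35,3.98,0,0,0,0,0.26,-1.35,3.98,0,0,0,0,0.26,-1.35,3.98,0,0,0,0,0.26,-1.35,3.98,0,0,0,0,0.26,-1.35,3.98,0.3,0,0,0,0.26,-1.35,3.98,0.3,0,0,0,0.26,-1.35,3.98,0.3,0,0,0,0.26,-1.35,3.98,0.3,0,0,0,0.26,-1.35,3.98,0.3,0,0,0,0.26,-1.35,3.98,0.3,0,0,0,0.26,-1.35,3.98,0.3,0,0,0,0.26,-1.35,3.98,0.3,0,0,0,0.26,0,0,0,0,0,0,0.26]'; python3 cup.py .424 -.278 f.png;  python3 plan.py .3936 -.2843 .04 .189
python3 - <<'E'
from h import *
c=Cam('top'); P=c.cloud(); np.save('top2.npy',P); cv2.imwrite('pics/g.png',cv2.resize(c.img[180:300,180:480,::-1],None,fx=2.6,fy=2.6,interpolation=cv2.INTER_CUBIC))
C=np.array([.5325,.302]); s,co=np.sin(.189),np.cos(.189)
L=(P[...,:2]-C)@np.array([[co,-s],[s,co]])
inn=(abs(L[...,0])<.06)&(abs(L[...,1])<.136)&(P[...,2]>.07)&(P[...,2]<.09)
n,lab,st,ce=cv2.connectedComponentsWithStats(inn.astype(np.uint8))
for i in range(1,n):
    if st[i,4]>15: l=L[lab==i]; print(st[i,4],(cv2.minEnclosingCircle(l.astype(np.float32)*1000)),np.median(P[lab==i][:,2]))
E
```

```text
time_s: 23.38
ee_pos: [0.3931, -0.2862, 0.1481]
eef_rot: [3.141, -0.0, 0.186]
force: [0.8, 0.4, -0.3]
grip_width: 0.0244
1308 ((424.6718444824219, -278.3315734863281), 33.7803955078125)
fit [ 0.4245 -0.2778] 0.031026644454208607 zmax 0.06495632302072879
0.85 [ 0.4247 -0.2846  0.    ]
0.7 [ 0.424  -0.3899  0.    ]
t 23.48 pos [ 0.3936 -0.2841  0.1482] rot [ 3.1416e+00 -3.0000e-04  1.8830e-01] q [-0.7   0.21  1.77  0.    1.16 -0.89] F [ 0.9 -0.1  0.2] grip 0.0244
rotvec [ 0.    -0.    -0.001] shift cm [-1.000e-02  2.000e-02  1.082e+01]
111 ((4.918252944946289, -98.49555969238281), 35.05809020996094) 0.08177892860224634
125 ((-2.0537004470825195, 88.16812896728516), 34.992916107177734) 0.08069585661068213
```

View pics/g.png

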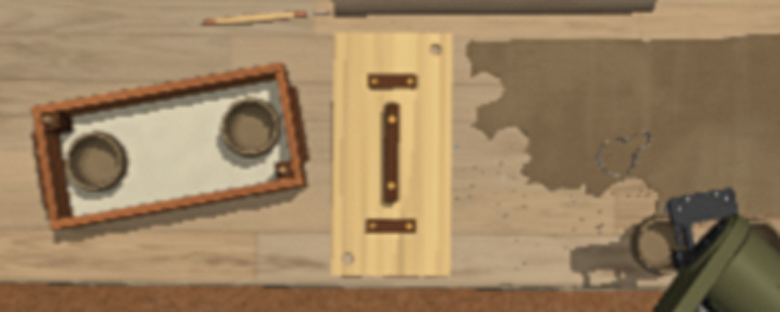

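The crop shows two cups standing in the box at (97,163) and (250,128), which is local y of +88 and -98. There is room between them, and the cover lies flat. Next I'll pinch cup 2.

```bash
python3 -m inch '[0,0,2.5,0,0,0,0.26,0,0,3,0,0,0,0.26,0,0,2.5,0,0,0,0.26,0,0,1.8,0,0,0,0.26,0,0,1,0,0,0,0.26,0,0,0,0,0,0,0.26,0,0,0,0,0,0,0,0,0,0,0,0,0,0,0,0,0,0,0,0,0,0,0,0,0,0,0,0]' 15 && python3 -m inch '[0,0,-0.7,0,0,0,0,0,0,-1.5,0,0,0,0,0,0,-3,0,0,0,0,0,0,-3.5,0,0,0,0,0,0,-3,0,0,0,0,0,0,-1.5,0,0,0,0,0,0,-0.7,0,0,0,0]' && python3 plan.py .503 .291 .18 .189
```

```text
time_s: 24.78
ee_pos: [0.3937, -0.2845, 0.0402]
eef_rot: [3.141, -0.0, 0.189]
force: [-2.5, 0.1, 5.6]
grip_width: 0.0099
time_s: 25.65
ee_pos: [0.3936, -0.2842, 0.1794]
eef_rot: [3.141, -0.0, 0.189]
force: [-0.5, -0.5, -2.6]
grip_width: 0.0098
t 25.65 pos [ 0.3936 -0.2842  0.1794] rot [ 3.1412e+00 -3.0000e-04  1.8900e-01] q [-0.7   0.18  1.73  0.    1.23 -0.89] F [-0.5 -0.5 -2.6] grip 0.0098
rotvec [ 0. -0.  0.] shift cm [ 21.55 -54.44  -0.06]
```

```bash
python3 -m inch '[0.43,-1.09,0,0,0,0,0,1,-2.54,0,0,0,0,0,1.437,-3.63,0,0,0,0,0,1.437,-3.63,0,0,0,0,0,1.437,-3.63,0,0,0,0,0,1.437,-3.63,0,0,0,0,0,1.437,-3.63,0,0,0,0,0,1.437,-3.63,0,0,0,0,0,1.437,-3.63,0,0,0,0,0,1.437,-3.63,0,0,0,0,0,1.437,-3.63,0,0,0,0,0,1.437,-3.63,0,0,0,0,0,1.437,-3.63,0,0,0,0,0,1.437,-3.63,0,0,0,0,0,1.437,-3.63,0,0,0,0,0,1,-2.54,0,0,0,0,0,0.43,-1.09,0,0,0,0,0,0,0,0,0,0,0,0]' && python3 plan.py .503 .291 .062 .189
```

```text
time_s: 27.9
ee_pos: [0.5024, 0.2911, 0.178]
eef_rot: [3.141, 0.001, 0.19]
force: [-0.4, -0.0, -2.4]
grip_width: 0.0097
t 27.9 pos [0.5024 0.2911 0.178 ] rot [3.1412e+00 1.3000e-03 1.8970e-01] q [ 0.46  0.39  1.46 -0.    1.29  0.27] F [-0.4 -0.  -2.4] grip 0.0097
rotvec [0.    0.001 0.001] shift cm [ 0.06  0.02 11.6 ]
```

```bash
python3 -m inch '[0.06,0,1,0,0,0,0,0,0,2.5,0,0,0,0,0,0,3,0,0,0,0,0,0,2.5,0,0,0,0,0,0,1.3,0,0,0,0,0,0,0.6,0,0,0,0,0,0,0.3,0,0,0,0,0,0,0.2,0,0,0,0,0,0,0,0,0,0,0]' && python3 -m inch '[0,0,0.1,0,0,0,0,0,0,0.05,0,0,0,0,0,0,0,0,0,0,0]'; python3 -m inch '[0,0,0.06,0,0,0,0,0,0,0,0,0,0,0]'
```

```text
time_s: 29.02
ee_pos: [0.5036, 0.2912, 0.0652]
eef_rot: [-3.141, -0.0, 0.189]
force: [-0.1, 0.1, -1.3]
grip_width: 0.0098
time_s: 29.4
ee_pos: [0.5035, 0.2912, 0.0634]
eef_rot: [-3.142, -0.0, 0.189]
force: [-0.5, 0.0, -2.1]
grip_width: 0.0096
time_s: 29.65
ee_pos: [0.5035, 0.2912, 0.0627]
eef_rot: [-3.142, 0.0, 0.189]
force: [-0.7, 0.3, -1.4]
grip_width: 0.0097
```

```bash
python3 -m inch '[0,0,0.1,0,0,0,0,0,0,0,0,0,0,0]'; python3 -m inch '[0,0,0.05,0,0,0,0,0,0,0,0,0,0,0]'
```

```text
time_s: 29.9
ee_pos: [0.5035, 0.2912, 0.0618]
eef_rot: [3.142, -0.0, 0.189]
force: [-0.4, 0.8, -0.4]
grip_width: 0.0094
time_s: 30.15
ee_pos: [0.5035, 0.2912, 0.0613]
eef_rot: [-3.142, -0.0, 0.189]
force: [-1.6, -1.0, 0.5]
grip_width: 0.0097
```

```bash
python3 -m inch '[0,0,0.04,0,0,0,0,0,0,0,0,0,0,0.15,0,0,0,0,0,0,0.22,0,0,0,0,0,0,0.22,0,0,-1,0,0,0,0.22,0,0,-2.5,0,0,0,0.22,0,0,-4,0,0,0,0.22,0,0,-3.5,0,0,0,0.22,0,0,0,0,0,-0.173,0.3,0,0,0,0,0,-0.173,0.45,0,0,0,0,0,-0.173,0.5,0,0,0,0,0,-0.173,0.5,0,0,0,0,0,-0.173,0.5,0,0,0,0,0,-0.173,0.5,0,0,0,0,0,-0.173,0.5,0,0,0,0,0,-0.172,0.5]' 40; python3 plan.py .5315 .042 .1 1.572
```

```text
time_s: 32.15
ee_pos: [0.5036, 0.2912, 0.1716]
eef_rot: [3.141, -0.0, 1.578]
force: [0.6, 0.7, -0.9]
grip_width: 0.047
t 32.15 pos [0.5036 0.2912 0.1716] rot [ 3.1409e+00 -3.0000e-04  1.5776e+00] q [ 0.46  0.4   1.47 -0.    1.27 -1.12] F [ 0.6  0.7 -0.9] grip 0.047
rotvec [ 0.001 -0.     0.006] shift cm [-24.92   2.76   7.16]
```

Next I'll move over the cover, then check the three cups and the bar before gripping it.

```bash
python3 -m inch '[-3,0.34,0,0,0,0.006,0.5,-4.38,0.48,0,0,0,0,0.5,-4.38,0.48,0,0,0,0,0.5,-4.38,0.48,0,0,0,0,0.5,-4.38,0.48,0,0,0,0,0.5,-4.4,0.5,0,0,0,0,0.5,0,0,3,0,0,0,0.5,0,0,3,0,0,0,0.5,0,0,0,0,0,0,0.5]'; python3 plan.py .5315 .042 .014 1.572
python3 - <<'E'
from h import *
w=Cam('wrist'); Q=w.cloud()
m=(Q[...,2]>.026)&(Q[...,2]<.045)&(abs(Q[...,0]-.53)<.09)&(abs(Q[...,1]-.042)<.03)
print('bar',cv2.minAreaRect(Q[m][:,:2].astype(np.float32)*1000))
c=Cam('top'); P=c.cloud(); cv2.imwrite('pics/i.png',cv2.resize(c.img[180:300,180:480,::-1],None,fx=2.6,fy=2.6,interpolation=cv2.INTER_CUBIC))
C=np.array([.5325,.302]); s,co=np.sin(.189),np.cos(.189)
L=(P[...,:2]-C)@np.array([[co,-s],[s,co]])
inn=(abs(L[...,0])<.06)&(abs(L[...,1])<.136)&(P[...,2]>.07)&(P[...,2]<.09)
n,lab,st,ce=cv2.connectedComponentsWithStats(inn.astype(np.uint8))
for i in range(1,n):
    if st[i,4]>15: l=L[lab==i]; print(st[i,4],(cv2.minEnclosingCircle(l.astype(np.float32)*1000)),np.median(P[lab==i][:,2]))
E
```

```text
time_s: 33.28
ee_pos: [0.5293, 0.0417, 0.1099]
eef_rot: [-3.139, 0.0, 1.566]
force: [-0.5, 0.8, 1.1]
grip_width: 0.0469
t 33.27 pos [0.5293 0.0417 0.1099] rot [-3.1387e+00  1.0000e-04  1.5658e+00] q [ 0.01  0.36  1.68 -0.    1.11 -1.56] F [-0.5  0.8  1.1] grip 0.0469
rotvec [-0.003  0.    -0.006] shift cm [0.03 0.22 9.59]
bar ((531.1213989257812, 41.32261657714844), (118.92007446289062, 17.733211517333984), 0.14027763903141022)
115 ((4.914502143859863, -98.03950500488281), 34.80558776855469) 0.08167259355097656
121 ((-2.1038765907287598, -7.536999225616455), 35.192420959472656) 0.08145488751804963
128 ((-1.9233980178833008, 87.62411499023438), 35.44168472290039) 0.08121172402138177
```

View pics/i.png

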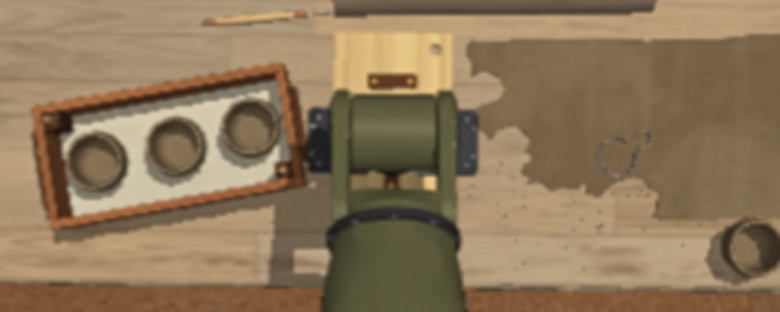

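All three cups stand upright in the box at crop (97,163), (175,148) and (250,128), with spacing of 90 and 95 mm. The spare is untouched at (752,248). Next I'll regrip the cover.

```bash
python3 -m inch '[0,0,2.5,0,0,0,0.5,0,0,2.8,0,0,0,0.5,0,0,2.2,0,0,0,0.5,0,0,1,0,0,0,0.5,0,0,0,0,0,0,0.5]'; python3 plan.py .5315 .042 .0145 1.572
```

```text
time_s: 34.0
ee_pos: [0.5305, 0.0419, 0.0265]
eef_rot: [3.141, -0.0, 1.566]
force: [-0.2, 0.5, 0.2]
grip_width: 0.0469
t 34.0 pos [0.5305 0.0419 0.0265] rot [ 3.141  -0.      1.5661] q [ 0.01  0.48  1.73 -0.    0.93 -1.56] F [-0.2  0.5  0.2] grip 0.0469
rotvec [ 0.001  0.    -0.006] shift cm [0.01 0.1  1.2 ]
```

```bash
python3 -m inch '[0,0.1,0.7,0,0,-0.006,0.5,0,0,0.5,0,0,0,0.5,0,0,0,0,0,0,0.5,0,0,0,0,0,0,0,0,0,0,0,0,0,0,0,0,0,0,0,0,0,0,0,0,0,0,0,0,0,0,0,0,0,0,0]' 40; python3 plan.py .5315 .042 .0145 1.572;  python3 -m inch '[0,0,-0.6,0,0,0,0,0,0,-1.4,0,0,0,0,0,0,-3,0,0,0,0,0,0,-4,0,0,0,0,0,0,-4,0,0,0,0,0,0,-3,0,0,0,0,0,0,-1.5,0,0,0,0,0,0,0,0,0,0,0]'; python3 plan.py .5333 .3011 .19 1.572
```

```text
time_s: 35.0
ee_pos: [0.5311, 0.0419, 0.0139]
eef_rot: [3.141, -0.0, 1.572]
force: [-0.2, 0.7, 2.2]
grip_width: 0.0177
t 35.0 pos [0.5311 0.0419 0.0139] rot [ 3.1415 -0.      1.572 ] q [ 0.01  0.5   1.73 -0.    0.91 -1.56] F [-0.2  0.7  2.2] grip 0.0177
rotvec [ 0. -0.  0.] shift cm [ 0.01  0.04 -0.06]
time_s: 36.0
ee_pos: [0.5312, 0.0418, 0.1894]
eef_rot: [3.14, -0.0, 1.572]
force: [-0.8, -0.4, -5.0]
grip_width: 0.018
t 36.0 pos [0.5312 0.0418 0.1894] rot [ 3.1404 -0.      1.5719] q [ 0.01  0.27  1.59  0.    1.27 -1.56] F [-0.8 -0.4 -5. ] grip 0.018
rotvec [ 0.001 -0.    -0.   ] shift cm [25.93  0.24 -0.06]
```

```bash
python3 -m inch '[1.5,0,0,0,0,0,0,3,0,0,0,0,0,0,4,0.05,0,0,0,0,0,4.5,0.05,0,0,0,0,0,4.5,0.05,0,0,0,0,0,4,0.05,0,0,0,0,0,3,0.04,0,0,0,0,0,1.43,0,0,0,0,0,0,0,0,0,0,0,0.1,0,0,0,0,0,0,0.17,0,0,0,0,0,0,0.17,0,0,0,0,0,0,0.17,0,0,0,0,0,0,0.17,0,0,0,0,0,0,0.17,0,0,0,0,0,0,0.17,0,0,0,0,0,0,0.16,0,0,0,0,0,0,0.104,0,0,0,0,0,0,0,0,0,0,0,0,0,0,0,0]'; python3 plan.py .5333 .3011 .135 .188
```

```text
t 36.0 pos [0.5312 0.0418 0.1894] rot [ 3.1404 -0.      1.5719] q [ 0.01  0.27  1.59  0.    1.27 -1.56] F [-0.8 -0.4 -5. ] grip 0.018
rotvec [ 1.000e-03 -1.000e-03  1.384e+00] shift cm [  5.05 -25.43   5.44]$: bad value
```

```bash
python3 -m inch '[1.5,0,0,0,0,0,0, 3,0,0,0,0,0,0, 4,0.05,0,0,0,0,0, 4.5,0.05,0,0,0,0,0, 4.5,0.05,0,0,0,0,0, 4,0.05,0,0,0,0,0, 3,0.04,0,0,0,0,0, 1.43,0,0,0,0,0,0]' && python3 -m inch '[0,0,0,0,0,0.1,0, 0,0,0,0,0,0.17,0, 0,0,0,0,0,0.17,0, 0,0,0,0,0,0.17,0, 0,0,0,0,0,0.17,0, 0,0,0,0,0,0.17,0, 0,0,0,0,0,0.17,0, 0,0,0,0,0,0.16,0, 0,0,0,0,0,0.104,0, 0,0,0,0,0,0,0, 0,0,0,0,0,0,0]'; python3 plan.py .5333 .3011 .135 .188
```

```text
time_s: 37.0
ee_pos: [0.5322, 0.303, 0.1873]
eef_rot: [-3.139, 0.001, 1.574]
force: [-0.2, 0.3, -3.9]
grip_width: 0.0177
time_s: 38.38
ee_pos: [0.5331, 0.301, 0.1885]
eef_rot: [3.141, 0.001, 0.19]
force: [-1.1, 0.2, -3.4]
grip_width: 0.0176
t 38.38 pos [0.5331 0.301  0.1885] rot [3.1414e+00 6.0000e-04 1.9020e-01] q [ 0.45  0.45  1.35 -0.    1.34  0.26] F [-1.1  0.2 -3.4] grip 0.0176
rotvec [0.    0.001 0.002] shift cm [ 0.02 -0.01  5.35]
```

```bash
python3 -m inch '[0.02,-0.05,1.5,0,0,0.002,0, 0,0,2,0,0,0,0, 0,0,1.2,0,0,0,0, 0,0,0.6,0,0,0,0, 0,0,0,0,0,0,0, 0,0,0,0,0,0,0]' && python3 plan.py .5333 .3011 .11 .188 && python3 -m inch '[0,0,0.4,0,0,0,0, 0,0,0.4,0,0,0,0, 0,0,0,0,0,0,0]' && python3 -m inch '[0,0,0.4,0,0,0,0, 0,0,0.4,0,0,0,0, 0,0,0,0,0,0,0]'
```

```text
time_s: 39.12
ee_pos: [0.5335, 0.3018, 0.1365]
eef_rot: [-3.141, -0.001, 0.186]
force: [0.5, -0.0, -3.2]
grip_width: 0.0177
t 39.12 pos [0.5335 0.3018 0.1365] rot [-3.1413e+00 -9.0000e-04  1.8610e-01] q [0.46 0.5  1.41 0.   1.23 0.27] F [ 0.5 -0.  -3.2] grip 0.0177
rotvec [-0.    -0.001 -0.002] shift cm [-0.04  0.06  2.65]
time_s: 39.5
ee_pos: [0.5331, 0.3016, 0.1274]
eef_rot: [3.141, 0.001, 0.186]
force: [-0.1, 0.4, -3.1]
grip_width: 0.0179
time_s: 39.88
ee_pos: [0.5331, 0.3016, 0.1194]
eef_rot: [3.141, 0.001, 0.186]
force: [-0.7, -1.1, -3.0]
grip_width: 0.0179
```

```bash
python3 -m inch '[0,0,0.4,0,0,0,0, 0,0,0.3,0,0,0,0, 0,0,0.1,0,0,0,0, 0,0,0,0,0,0,0]' && python3 -m inch '[0,0,0.1,0,0,0,0, 0,0,0,0,0,0,0]' && python3 -m inch '[0,0,0.1,0,0,0,0, 0,0,0,0,0,0,0]'
```

```text
time_s: 40.38
ee_pos: [0.5333, 0.3017, 0.1118]
eef_rot: [3.142, 0.0, 0.186]
force: [0.7, 0.0, -2.8]
grip_width: 0.0178
time_s: 40.62
ee_pos: [0.5333, 0.3017, 0.1108]
eef_rot: [3.142, 0.0, 0.186]
force: [0.1, 0.5, -4.1]
grip_width: 0.0179
time_s: 40.88
ee_pos: [0.5333, 0.3017, 0.11]
eef_rot: [-3.142, -0.0, 0.186]
force: [-0.2, 0.0, -2.1]
grip_width: 0.0178
```

```bash
python3 -m inch '[0,0,0.07,0,0,0,0, 0,0,0,0,0,0,0]' && python3 -m inch '[0,0,0.06,0,0,0,0, 0,0,0,0,0,0,0]'
```

```text
time_s: 41.12
ee_pos: [0.5333, 0.3017, 0.11]
eef_rot: [-3.141, -0.001, 0.186]
force: [-4.0, -1.6, 5.7]
grip_width: 0.0178
time_s: 41.38
ee_pos: [0.5333, 0.3017, 0.11]
eef_rot: [-3.141, -0.001, 0.186]
force: [-6.4, -3.6, 10.7]
grip_width: 0.0178
```

It seated at TCP z 0.110, the same as at the start. Next I'll release, back off and verify.

```bash
python3 -m inch '[0,0,-0.1,0,0,0,0, 0,0,0,0,0,0,0.3, 0,0,0,0,0,0,0.5, 0,0,0,0,0,0,0.5, 0,0,-2,0,0,0,0.5, 0,0,-3,0,0,0,0.5, 0,0,-4,0,0,0,0.5, 0,4,0,0,0,0,0.5, 0,5,0,0,0,0,0.5, 0,5,0,0,0,0,0.5, 0,5,0,0,0,0,0.5, 0,5,0,0,0,0,0.5, 0,5,0,0,0,0,0.5, 0,3,0,0,0,0,0.5, 0,0,0,0,0,0,0.5]'
python3 - <<'E'
from h import *
np.set_printoptions(precision=4,suppress=True)
c=Cam('top'); P=c.cloud(); cv2.imwrite('pics/j.png',cv2.resize(c.img[160:300,130:540,::-1],None,fx=1.95,fy=1.95,interpolation=cv2.INTER_CUBIC))
C=np.array([.5325,.302]); s,co=np.sin(.189),np.cos(.189)
L=(P[...,:2]-C)@np.array([[co,-s],[s,co]])
m=(P[...,2]>.095)&(P[...,2]<.112)&(abs(L[...,0])<.09)&(abs(L[...,1])<.17)
print('cover',cv2.minAreaRect(P[m][:,:2].astype(np.float32)*1000))
m&=abs(L[...,0])>.02
A=np.c_[L[m],np.ones(m.sum())]; print('plane',np.linalg.lstsq(A,P[m][:,2],rcond=None)[0])
for l in ('damp_box_pin0','pot_a','jar_red','needle','stamp_plaster','rib_beech'):
    print(l,[(np.round(d['centre']),round(d['score'],2)) for d in ctrl.place_of('top',l)])
E
```

```text
time_s: 43.25
ee_pos: [0.5926, -0.0145, 0.1994]
eef_rot: [3.142, 0.0, 0.183]
force: [-0.3, -0.5, -0.9]
grip_width: 0.047
cover ((532.7831420898438, 300.734619140625), (145.81484985351562, 295.0725402832031), 10.698387145996094)
plane [0.0022 0.0001 0.1042]
damp_box_pin0 [(array([291., 248.]), 0.91)]
pot_a [(array([465., 271.]), 0.77), (array([146., 263.]), 0.63)]
jar_red [(array([504., 277.]), 0.68)]
needle [(array([282., 189.]), 0.53)]
stamp_plaster [(array([293., 248.]), 0.65)]
rib_beech [(array([148., 261.]), 0.9)]
```

View pics/j.png

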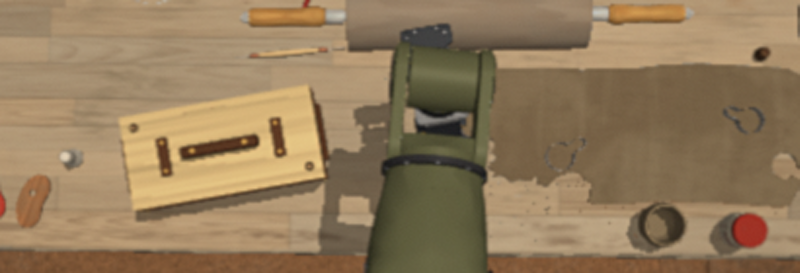

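The cover lies flat on the box with both pins showing in their holes at crop (133,127) and (309,166). The spare cup (662,225), jar, needle, stamp and rib look unmoved. I'm handing it in.

```bash
python3 -c "
from station import ctrl
print(ctrl.hand_in()); print(ctrl.get_obs()['time_s'])"
```

```text
the job is handed in; nothing more can be done
None
the job is handed in; nothing more can be done
```

The job is done and handed in at about 44 s. The damp box holds three upright cups, and its cover is back on both pins.

- **Cover off:** I lifted it off the pins and laid it on the bench between the box and the clay slab. One cup was already inside.
- **Cups:** I took the two cups of the row nearest the box, pinched each by the wall at 15 N and stood them in the box. Before I closed it, the top camera showed three rims at one height, about 90 and 95 mm apart. The first cup was set down with about 12 N, the second with barely any force.
- **Cover back:** It seated at the same tool height as at the start (TCP z 0.110 m). The top camera shows it within about 1 mm of its starting position, with its top at 0.104 m and both pins in their holes. A plane fit came out level within the depth noise.
- **Everything else:** In the last picture the spare cup, jar, needle, stamp and rib look unmoved; I checked this by eye and did not measure them again. The gripper was empty and clear of everything.
- **Checks that disagreed:** In the last picture the network reported the stamp at a pin's position and a second cup at the rib, and it found only one of the two pins. The picture shows all of these where they should be, so I took them as false reports.

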